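# Dry-lay a plywood village on its wall plaque

### The job

Dry-lay the village scene on the wall plaque, ready for gluing: the gabled house stands on the ground strip midway between the glued-on chapel and tree, with the heart laid on top of it in the middle of its front wall, point down; the bell tower stands on the strip close beside the chapel, on the side away from the house; the round moon goes straight above the tree, clear of its crown. Every piece lies flat on its back, upright and square like the chapel, house and tower with their feet against the strip, and all are let go. Leave the glue bottle, the cork block and the tape roll where they are.

Things in the scene. Friction and masses are not known exactly. Their poses are not given: they have to be found in the camera images.
- plaque: Wall plaque, fixed, face up: 210 (x) x 360 (y) x 6 mm, dark slate face. Origin: centre of underside. x points to its top edge (two brass-ringed holes), away from the robot; 'above' means +x. Face at z = 6 mm. A bare plywood ground strip, 24 mm deep, is glued along the bottom edge, its top at z = 10 mm; its upper edge, which the feet are set against, is at x = -81 mm.
- chapel: Chapel, 4 mm plywood, glued to the plaque: 56 mm wide, walls 48 mm tall, steep gable to 84 mm with a small ball (to 89 mm), engraved door and windows. Origin: on the plaque's face, middle of its foot edge, which touches the ground strip. x points up to the gable, y across, parallel to the plaque's axes. It is left or right of the tree, 152 mm away; the strip runs on 104 mm beyond its centre line.
- tree: Tree, 4 mm plywood, glued to the plaque: 10 mm trunk, round crown of 50 mm diameter. Origin: on the plaque's face, middle of the trunk's foot, which touches the ground strip. x points up the trunk, y across, parallel to the plaque's axes: crown centre at x = 62 mm, crown top at 87 mm, the plaque's top edge at 186 mm.
- house: Gabled house, loose plywood piece 12 mm thick, 24 g: 48 mm wide, straight parallel walls 46 mm tall, gable to x = 72 mm, small chimney on the +y slope, engraved eaves line and round attic window. Lies face up on the mat. Origin: on its underside, middle of its foot edge. x points up to the gable, y across, z out of the face. Middle of the front wall: x = 23, z = 12 mm.
- tower: Bell tower, loose plywood piece 12 mm thick, 25 g: shaft 30 mm wide and 68 mm tall with straight parallel sides, pointed roof 36 mm wide at the eaves, tip at x = 100 mm, engraved door, clock and belfry openings. Lies face up on the mat. Origin: on its underside, middle of its foot edge. x points up to the tip, y across, z out of the face.
- moon: Full moon, loose plywood disc, 44 mm diameter, 12 mm thick, 14 g, with four engraved craters. Lies face up on the mat, turned at random; any turn about z is fine. Origin: centre of its underside; z out of the face.
- heart: Heart, small loose plywood piece 10 mm thick, 12 g, plain on both sides, 34 mm wide over its two round lobes (widest at x = 6.5 mm: grip there) and 31 mm tall. Lies flat on the mat. Origin: centre of its underside. x points from the point (x = -15.5 mm) to the lobes (to x = +15.5 mm), y across, z up.
- glue_bottle: Bystander, loose: white glue bottle with orange nozzle, standing, 58 mm diameter, 172 mm tall. Origin: centre of its underside.
- cork_block: Bystander, loose: cork sanding block, 110 (x) x 60 (y) x 32 mm. Origin: centre of its underside.
- tape_roll: Bystander, loose: yellow roll of tape lying flat, 96 mm diameter, 25 mm high. Origin: centre of its underside.

How it is judged:
By the outcome, as a careful person would: the job done as asked, in the order asked, and still so for the second after the job is handed in, with the robot touching nothing.
It also fails if it takes over 122 s, if anything falls off the work surface, if the arm or the gripper's body presses on something with over 40 N, if the wrist force passes 120 N, or if a joint passes its speed limit or range.

### The arm

A 7-joint arm with a two-finger parallel gripper is mounted at the origin on the work surface. World frame = base frame: x ahead of the robot, y to its left, z up, the work surface at z = 0. Lengths are in m, angles in rad, forces in N, time in s.
With the tool pointing down it reaches from about 0.35 to 0.9 m from the base axis. Payload 8.1 kg.
Tool frame: the origin (TCP) lies midway between the tips of the shut fingers; the grasp point (between the pads) lies 19 mm behind it; z points along the fingers, y is the line along which they close (so a half turn about z gives the same grasp; the last joint's range is limited). The gripper opens to 92 mm and grips with 3 to 60 N. Pads are 19 mm wide; open, the fingers measure 130 mm over their backs; the gripper's body (75 mm by 190 mm) begins 47 mm behind the grasp point.
Start: joints at [1.15, 0.434, 0.025, 1.573, -0.012, 1.134, -0.075], TCP at [0.195, -0.594, 0.227] pointing down, gripper open.
Joint ranges: [-2.62, 2.62], [-0.44, 2.09], [-1.27, 1.32], [0.08, 2.57], [-1.32, 4.46], [0.12, 2], [-2.74, 2.74]. Speed limits (rad/s): [2.22, 2.22, 3.01, 3.01, 3.14, 3.14, 3.14].

### API

Orientations are given as a rotation vector (axis times angle).
In Python, from cell import arm gives the robot as it stands.
- The arm moves only by the tool carry_out, never from a script. Its arguments are lists of equal length, an entry for each row: "claw": the finger opening in cm, from 0 to 9.18; "delta_pos": the shift along the tool's x, y, z in cm, a list of three; "angular": the turn, a rotation vector about the tool's x, y, z in rad, a list of three. In form: {"claw": [claw, ...], "delta_pos": [[dx, dy, dz], ...], "angular": [[ax, ay, az], ...]}. A call has 1 to 20 rows; each row shifts and turns the commanded pose from where the row before left it, along the tool's axes as they then stand; what a row does not reach is not made up. A row lasts 1/10 s, in which the tool goes at most 50 mm and 8.59 degrees, less where a joint would pass 70% of its speed; a pose out of reach is approached as far as the arm can. A call with a gripper value outside its range is refused whole. The fingers move at their own pace and stop on an object; "force" is the grip in N (left out, the last holds). Time passes only in rows, so rows that do not move let the fingers close. It gives the time, the measured TCP pose, the force, the opening and the grip force at its end, in the units of the state.
- arm.observe(): the state, without advancing time (a new reading comes with each control period).
- arm.get_image(name): name is "side" or "top"; returns a dict with "frame" (384x512x3 uint8, red, green, blue), "mtx" (3x3 intrinsics, pixels), "T" (4x4, takes a point from camera to world coordinates). Camera axes: x right, y down, z forward; pixel columns grow to the right and rows downward; lengths in m; the calibration is good to about 2 mm. A picture is of the moment at which its call begins. There is no depth.
- arm.sign_off(): hands the job in; it is judged then, once.
Trained networks look in a picture, given as the dict that the camera call returned (one of the last four; its "shot" number tells which), for a name from the list of things; names that differ only in an ending like _2 or _b are one class to them, and where a whole thing is asked for, a point or a joint stands for the part that bears it (a point fixed in the world has none). Each returns a list of dicts, best first, with "conf" (0 to 1); they miss things now and then, are a little off and sometimes report something else, mostly with a low value. They report only what shows in the picture. A call takes as long as a camera call.
- arm.look_for(label, picture): "centre" ([column, row] as shares, 0 to 1, of the picture: columns of its width, rows of its height, amid what is visible of it).
- arm.trace(label, picture): "region" (384x512 bool, what is visible of it) and "centre" ([column, row] as shares, 0 to 1, of the picture: columns of its width, rows of its height, amid what is visible of it).
- arm.place_of(label, picture): "centre" ([column, row] as shares, 0 to 1, of the picture: columns of its width, rows of its height: a listed point, or the origin of a listed thing).
The state is a dict: "clock": time; "joints": joint angles; "dq": joint speeds; "joint_efforts": joint torques, N m; "position": TCP position; "ee_rot": TCP orientation; "force": force on the tool from outside, world axes, zero at the start; "ft_torque": the same for the moment, N m; "width": opening from 0.0 (shut) to 1.0 (fully open); "gripper_force": force on a finger pad.
Only numpy, scipy, OpenCV 4.12 (cv2) and the standard library are available. Lean on these libraries where they do the work, as an engineer would, in place of code of your own. Each camera call takes 0.05 s, during which the arm holds its last target. There are 200 camera calls.

## Working session

There is one attempt and no reset: what is moved stays moved. The work goes in short steps, Python scripts to look and compute and a tool call to move; the robot and the scene stay as the last step left them, time stands still between calls to the robot, and variables do not carry over. Pictures are saved under pics/ and viewed, at most 14 in all, crops included, and the job is handed in when it is done.

Besides the shell and the picture viewer there is one more tool, called after "Request:" as name(argument=value, ...) on one line, values as JSON. carry_out: Moves the arm, as the interface text tells. Its arguments: {"type":"object","properties":{"claw":{"type":"array","items":{"type":"number"}},"delta_pos":{"type":"array","items":{"type":"array","items":{"type":"number"}}},"angular":{"type":"array","items":{"type":"array","items":{"type":"number"}}},"force":{"type":"number"}},"required":["claw","delta_pos","angular"]}

```bash
mkdir -p pics
python3 - <<'E'
from cell import arm
import cv2,pickle
for n in("top","side"):
    p=arm.get_image(n); cv2.imwrite(f"pics/{n}0.png",p["frame"][:,:,::-1]); pickle.dump({k:p[k] for k in("frame","mtx","T")},open(f"{n}0.pkl","wb"))
    print(n,p["mtx"].tolist(),p["T"].round(3).tolist())
s=arm.observe();print(s)
E
```

```text
top [[381.805316971024, 0.0, 258.86036127578353], [0.0, 381.805316971024, 191.38618464092596], [0.0, 0.0, 1.0]] [[-0.116, -0.969, 0.219, 0.375], [-0.993, 0.112, -0.027, 0.016], [0.002, -0.22, -0.975, 0.929], [0.0, 0.0, 0.0, 1.0]]
side [[474.2001840289866, 0.0, 248.85861971033884], [0.0, 474.2001840289866, 186.3530239083028], [0.0, 0.0, 1.0]] [[-0.938, -0.262, 0.229, 0.283], [-0.348, 0.7, -0.623, 0.77], [0.003, -0.664, -0.748, 0.991], [0.0, 0.0, 0.0, 1.0]]
{'clock': 0.1, 'joints': array([ 1.15041377,  0.43513716,  0.02495777,  1.57400696, -0.0116142 ,
        1.13397784, -0.07511353]), 'dq': array([-0.00171587, -0.001147  , -0.00037653, -0.00263441, -0.0003349 ,
       -0.00042027, -0.00045667]), 'joint_efforts': array([ 4.24239552e-03, -6.69126391e+01,  9.88750085e-01, -3.15148294e+01,
       -6.05000812e-02,  3.73956515e-02,  7.28764326e-05]), 'position': array([ 0.19510992, -0.59328857,  0.22603295]), 'ee_rot': array([-3.10070852e+00, -4.96745295e-01,  5.08291853e-04]), 'force': array([0.10430597, 0.80021853, 0.66988697]), 'ft_torque': array([-0.0895315 ,  0.01480379, -0.04108477]), 'gripper_force': 0.0, 'width': 1.000789050705643}
```

View pics/top0.png

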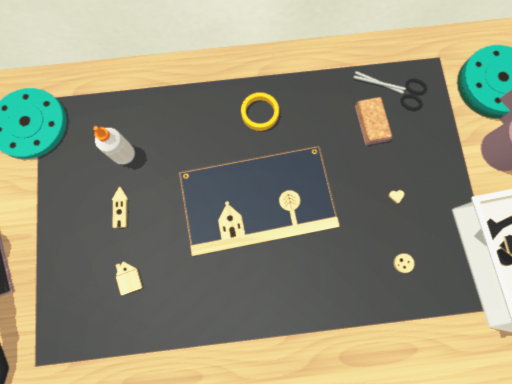

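View pics/side0.png

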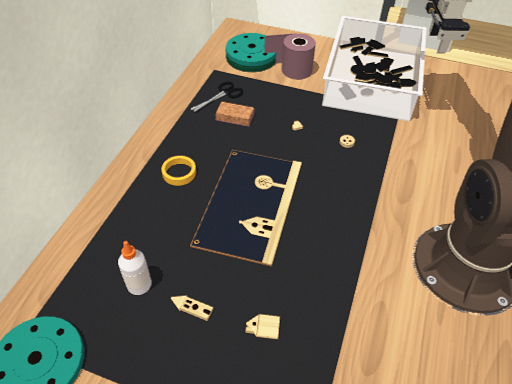

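```bash
cat > fit.py <<'E'
import numpy as np, cv2, pickle
from scipy.optimize import minimize
S=6
def circ(x,y,r): 
    a=np.linspace(0,2*np.pi,40,endpoint=False); return np.c_[x+r*np.cos(a),y+r*np.sin(a)]
# parts: list of (polygon mm, z0, z1)
heart=[cv2.convexHull(np.r_[circ(6.5,s*8,9),[[-15.5,0]],[[6.5,0]]].astype(np.float32))[:,0] for s in(1,-1)]
M={'house':[(np.array([[0,-24],[46,-24],[72,0],[46,24],[0,24]]),0,12)],
'tower':[(np.array([[0,-15],[68,-15],[68,-18],[100,0],[68,18],[68,15],[0,15]]),0,12)],
'moon':[(circ(0,0,22),0,12)],
'heart':[(h,0,10) for h in heart],
'plaque':[(np.array([[-105,-180],[-81,-180],[-81,180],[-105,180]]),0,10),
 (np.array([[-81,48],[-33,48],[3,76],[-33,104],[-81,104]]),6,10),
 (circ(3,0,2.5)+[0,76],6,10),(circ(-19,-76,25),6,10),(np.array([[-81,-81],[-40,-81],[-40,-71],[-81,-71]]),6,10)]}
def proj(p,P):
    T=p["T"]; q=(P-T[:3,3])@T[:3,:3]; q=q@p["mtx"].T; return q[:,:2]/q[:,2:]
def unproj(p,uv,z):
    d=p["T"][:3,:3]@np.linalg.solve(p["mtx"],[uv[0],uv[1],1]); o=p["T"][:3,3]; return o+d*(z-o[2])/d[2]
def render(p,name,v,zb,box):
    x0,y0,x1,y1=box; im=np.zeros(((y1-y0)*S,(x1-x0)*S),np.uint8); c,s=np.cos(v[2]),np.sin(v[2])
    for poly,a,b in M[name]:
        xy=np.asarray(poly,float)@np.array([[c,s],[-s,c]])/1e3+v[:2]
        for z in np.linspace(a,b,4):
            uv=(proj(p,np.c_[xy,np.full(len(xy),zb+z/1e3)])+.5-[x0,y0])*S-.5
            cv2.fillPoly(im,[np.round(uv*16).astype(np.int32)],255,cv2.LINE_8,4)
    return cv2.resize(im,(x1-x0,y1-y0),interpolation=cv2.INTER_AREA)/255.
def fit(pics,name,v0,zb=0.,pad=None):
    pad=pad or 8; jobs=[]
    for p in pics:
        r=render(p,name,v0,zb,(0,0,512,384))>0; ys,xs=np.where(r)
        b=(max(xs.min()-pad,0),max(ys.min()-pad,0),min(xs.max()+pad,512),min(ys.max()+pad,384))
        I=p["frame"][b[1]:b[3],b[0]:b[2],0].astype(float); jobs.append((p,b,np.clip((I-70)/110,0,1)))
    f=lambda w:sum(np.abs(render(p,name,[w[0]/1e3,w[1]/1e3,w[2]/57.3],zb,b)-I).sum() for p,b,I in jobs)
    w=np.array([v0[0]*1e3,v0[1]*1e3,v0[2]*57.3]); 
    for st in(8,2,.7):
        r=minimize(f,w,method='Nelder-Mead',options=dict(initial_simplex=np.r_[[w],w+st*np.eye(3)],xatol=.02,fatol=.05)); w=r.x
    return w,r.fun
E
cat > m0.py <<'E'
from fit import *
P=[pickle.load(open(f"{n}0.pkl","rb")) for n in("top","side")]
t=P[0]
g={'plaque':((228,238),(335,225),None),}
U=lambda u,z=.012:unproj(t,u,z)
def dirn(a,b): d=U(b)-U(a); return np.arctan2(d[1],d[0])
init={'plaque':[*U((258,200),.006)[:2],dirn((192,250),(338,226))+np.pi/2],
'house':[*U((129,291))[:2],dirn((129,291),(123,264))],
'tower':[*U((120,226))[:2],dirn((120,226),(120,188))],
'moon':[*U((404,263))[:2],0],'heart':[*U((397,196))[:2],dirn((397,202),(397,190))]}
for n,v in init.items():
    print(n,np.round(np.array(v)*[1e3,1e3,57.3],0))
    for ps in(P,P[:1],P[1:]):
        w,e=fit(ps,n,v,0.); print('   ',w.round(1),round(e,1))
E
python3 m0.py
```

```text
plaque [561.  -4.   3.]
    [564.3  -3.5   4.5] 1611.3
    [564.2  -4.7   4.7] 1416.8
    [564.4  -3.9   4.6] 197.3
house [380. 318.  10.]
    [379.  314.2  12.8] 419.0
    [380.  317.1  10.8] 360.0
    [379.4 313.8  13.6] 53.5
tower [534. 334.  -2.]
    [534.3 336.8  -2.6] 411.9
    [534.9 339.4  -3.9] 301.7
    [533.9 336.7  -2.6] 95.3
moon [ 369. -330.    0.]
    [ 369.7 -330.6    2.7] 145.6
    [ 369.2 -330.7    7.4] 130.6
    [ 370.  -330.7    5. ] 13.8
heart [ 530. -345.  -11.]
    [ 530.  -346.1   -1.1] 91.4
    [ 530.5 -346.3    2.7] 86.2
    [ 530.2 -346.1   -3.1] 4.9
```

```bash
python3 - <<'E'
import pickle
for n,pts in(("top",[(250,120),(300,80),(220,230),(240,200),(278,128)]),("side",[(300,320),(180,230),(327,268),(200,230)])):
    f=pickle.load(open(n+"0.pkl","rb"))["frame"]
    for r,c in pts: print(n,r,c,f[r,c])
E
sed -i 's/I=p\["frame"\].*/I=p["frame"][b[1]:b[3],b[0]:b[2],0].astype(float); lo=np.percentile(I,15); hi=np.percentile(I,97); jobs.append((p,b,np.clip((I-lo-15)\/(hi-lo-40),0,1)))/' fit.py; python3 m0.py
```

```text
top 250 120 [93 93 92]
top 300 80 [89 89 88]
top 220 230 [108  93  67]
top 240 200 [79 89 99]
top 278 128 [247 242 183]
side 300 320 [47 46 47]
side 180 230 [35 41 53]
side 327 268 [249 234 173]
side 200 230 [34 42 53]
plaque [561.  -4.   3.]
    [564.5  -3.7   4.6] 596.6
    [564.1  -2.8   4.6] 382.0
    [564.6  -3.9   4.5] 198.3
house [380. 318.  10.]
    [379.3 314.3  13.7] 121.3
    [379.8 315.8  13. ] 49.6
    [379.3 313.9  13.8] 53.4
tower [534. 334.  -2.]
    [534.3 337.2  -2.7] 216.7
    [534.8 338.9  -3.4] 72.8
    [534.1 336.7  -2.6] 109.7
moon [ 369. -330.    0.]
    [ 369.9 -331.4    5.5] 48.7
    [ 369.8 -331.6    8.3] 25.7
    [ 369.8 -330.8   10. ] 21.2
heart [ 530. -345.  -11.]
    [ 5.302e+02 -3.466e+02  2.000e-01] 16.9
    [ 530.2 -346.6   -1.7] 10.1
    [ 530.1 -346.    -1.8] 5.4
```

```bash
cat > go.py <<'E'
import sys,numpy as np
from cell import arm
from scipy.spatial.transform import Rotation as R
def go(*wps):
    "each wp: x,y,z mm, yaw deg of tool x; prints turn (tool axes, rad) then shift (cm, in turned tool axes)"
    s=arm.observe(); p=s["position"]*1e3; r=R.from_rotvec(s["ee_rot"]); x=r.as_matrix()[:,0]
    print("t",round(s["clock"],2),"pos",p.round(1),"yaw",np.degrees(np.arctan2(x[1],x[0])).round(1),"F",s["force"].round(1),"w",(s["width"]*91.8).round(1),"g",round(float(s["gripper_force"]),1))
    for *q,yaw in wps:
        a=np.radians(yaw); rt=R.from_matrix(np.array([[np.cos(a),np.sin(a),0],[np.sin(a),-np.cos(a),0],[0,0,-1.]]))
        d=rt.inv().apply(np.array(q)-p)/10; print("turn",(r.inv()*rt).as_rotvec().round(3),"shift cm",d.round(2)); p=np.array(q); r=rt
def at(o,yaw,x,y=0):
    a=np.radians(yaw); return o[0]+x*np.cos(a)-y*np.sin(a),o[1]+x*np.sin(a)+y*np.cos(a)
PL=((564.4,-3.6),4.6)
E
python3 - <<'E'
from go import *
h=at((379.5,314.8),13.4,28); print(h)
go((480,-120,220,13.4),(*h,120,13.4),(*h,5.5,13.4))
E
```

```text
(np.float64(406.7377245898631), np.float64(321.2889412978364))Traceback (most recent call last):
  File "<stdin>", line 3, in <module>
  File "go.py", line 7, in go
    print("t",round(s["clock"],2),"pos",p.round(1),"yaw",np.degrees(np.arctan2(x[1],x[0])).round(1),"F",s["force"].round(1),"w",(s["width"]*91.8).round(1),"g",round(float(s["gripper_force"]),1))
                                                                                                                                ^^^^^^^^^^^^^^^^^^^^^^^
AttributeError: 'float' object has no attribute 'round'
```

```bash
sed -i 's/(s\["width"\]\*91.8).round(1)/round(s["width"]*91.8,1)/' go.py
python3 - <<'E'
from go import *
h=at((379.5,314.8),13.4,28)
go((480,-120,220,13.4),(*h,120,13.4),(*h,5.5,13.4))
E
```

```text
t 0.1 pos [ 195.1 -593.3  226. ] yaw 18.2 F [0.1 0.8 0.7] w 91.9 g 0.0
turn [-0.001  0.     0.084] shift cm [ 38.68 -39.44   0.6 ]
turn [0. 0. 0.] shift cm [  3.1  -44.63  10.  ]
turn [0. 0. 0.] shift cm [ 0.    0.   11.45]
```

Request:
carry_out(claw=[9, 9, 9, 9, 9, 9, 9, 9, 9, 9, 9, 9, 9, 9, 9, 9, 9, 9, 9], delta_pos=[[0, 0, 0], [2.1, -2.2, 0], [2.1, -2.2, 0], [2.1, -2.2, 0], [2.1, -2.2, 0], [2.1, -2.2, 0], [2.1, -2.2, 0], [2.1, -2.2, 0], [2.1, -2.2, 0], [2.1, -2.2, 0], [2.1, -2.2, 0], [2.1, -2.2, 0], [2.1, -2.2, 0], [2.1, -2.2, 0], [2.1, -2.2, 0], [2.1, -2.2, 0], [2.1, -2.2, 0], [2.1, -2.2, 0], [0.9, -2, 0.6]], angular=[[0, 0, 0.084], [0, 0, 0], [0, 0, 0], [0, 0, 0], [0, 0, 0], [0, 0, 0], [0, 0, 0], [0, 0, 0], [0, 0, 0], [0, 0, 0], [0, 0, 0], [0, 0, 0], [0, 0, 0], [0, 0, 0], [0, 0, 0], [0, 0, 0], [0, 0, 0], [0, 0, 0], [0, 0, 0]])

```text
clock: 2.0
position: [0.4617, -0.1238, 0.2211]
ee_rot: [-3.12, -0.369, -0.003]
force: [-0.3, -0.1, 0.3]
width: 0.98
gripper_force: 0.0
```

Request:
carry_out(claw=[9, 9, 9, 9, 9, 9, 9, 9, 9, 9, 9, 9, 9, 9, 9, 9, 9, 9], delta_pos=[[0.2, -2.7, 0.6], [0.2, -2.7, 0.6], [0.2, -2.7, 0.6], [0.2, -2.7, 0.6], [0.2, -2.7, 0.6], [0.2, -2.7, 0.6], [0.2, -2.7, 0.6], [0.2, -2.7, 0.6], [0.2, -2.7, 0.6], [0.2, -2.7, 0.6], [0.2, -2.7, 0.6], [0.2, -2.7, 0.6], [0.2, -2.7, 0.6], [0.2, -2.7, 0.6], [0.2, -2.7, 0.6], [0.1, -2.7, 0.6], [0, -1.4, 0.4], [0, 0, 0]], angular=[[0, 0, 0], [0, 0, 0], [0, 0, 0], [0, 0, 0], [0, 0, 0], [0, 0, 0], [0, 0, 0], [0, 0, 0], [0, 0, 0], [0, 0, 0], [0, 0, 0], [0, 0, 0], [0, 0, 0], [0, 0, 0], [0, 0, 0], [0, 0, 0], [0, 0, 0], [0, 0, 0]])

```text
clock: 3.8
position: [0.3856, 0.3173, 0.1201]
ee_rot: [-3.119, -0.371, 0.002]
force: [-0.1, -0.7, -0.5]
width: 0.98
gripper_force: 0.0
```

Run:
```python
from go import *
h=at((379.5,314.8),13.4,28)
go((*h,40,13.4),(*h,5.5,13.4))
```

```text
t 3.8 pos [385.6 317.3 120.1] yaw 13.6 F [-0.1 -0.7 -0.5] w 89.9 g 0.0
turn [-0.001  0.001  0.003] shift cm [2.14 0.1  8.01]
turn [0. 0. 0.] shift cm [0.   0.   3.45]
```

Request:
carry_out(claw=[9, 9, 9, 9, 9, 9, 9, 9, 9], delta_pos=[[1.1, 0.1, 2], [1, 0, 2], [0, 0, 2], [0, 0, 2], [0, 0, 2], [0, 0, 1], [0, 0, 0.5], [0, 0, 0], [0, 0, 0]], angular=[[0, 0, 0], [0, 0, 0], [0, 0, 0], [0, 0, 0], [0, 0, 0], [0, 0, 0], [0, 0, 0], [0, 0, 0], [0, 0, 0]])

```text
clock: 4.7
position: [0.4081, 0.3194, 0.0064]
ee_rot: [-3.12, -0.366, -0.001]
force: [0.3, -1.0, 0.5]
width: 0.982
gripper_force: 0.0
```

Request:
carry_out(claw=[4, 4, 4, 4, 4, 4, 4, 4, 4, 4], delta_pos=[[0, 0, 0], [0, 0, 0], [0, 0, 0], [0, 0, 0], [0, 0, 0], [0, 0, 0], [0, 0, 0], [0, 0, 0], [0, 0, 0], [0, 0, 0]], angular=[[0, 0, 0], [0, 0, 0], [0, 0, 0], [0, 0, 0], [0, 0, 0], [0, 0, 0], [0, 0, 0], [0, 0, 0], [0, 0, 0], [0, 0, 0]], force=12)

```text
clock: 5.7
position: [0.4076, 0.3193, 0.0057]
ee_rot: [3.12, 0.366, 0.0]
force: [-0.4, -0.3, 1.3]
width: 0.517
gripper_force: 12.0
```

Run:
```python
from go import *
t=at(PL[0],4.6,-81+28+3)
s=arm.observe()["position"]*1e3
go((s[0],s[1],60,4.6),(*t,60,4.6),(*t,12,4.6))
```

```text
t 5.7 pos [407.6 319.3   5.7] yaw 13.4 F [-0.4 -0.3  1.3] w 47.5 g 12.0
turn [ 0.    -0.     0.153] shift cm [ 0.    0.   -5.43]
turn [0. 0. 0.] shift cm [ 8.04 33.44  0.  ]
turn [0. 0. 0.] shift cm [0.  0.  4.8]
```

Request:
carry_out(claw=[4, 4, 4, 4, 4, 4, 4, 4, 4, 4, 4, 4, 4, 4, 4, 4, 4, 4, 4], delta_pos=[[0, 0, -1.5], [0, 0, -2], [0, 0, -2], [0.6, 2.6, 0], [0.6, 2.6, 0], [0.6, 2.6, 0], [0.6, 2.6, 0], [0.6, 2.6, 0], [0.6, 2.6, 0], [0.6, 2.6, 0], [0.6, 2.6, 0], [0.6, 2.6, 0], [0.6, 2.6, 0], [0.6, 2.6, 0], [0.6, 2.6, 0], [0.8, 2.2, 0], [0, 0, 0], [0, 0, 0], [0, 0, 0]], angular=[[0, 0, 0], [0, 0, 0.08], [0, 0, 0.073], [0, 0, 0], [0, 0, 0], [0, 0, 0], [0, 0, 0], [0, 0, 0], [0, 0, 0], [0, 0, 0], [0, 0, 0], [0, 0, 0], [0, 0, 0], [0, 0, 0], [0, 0, 0], [0, 0, 0], [0, 0, 0], [0, 0, 0], [0, 0, 0]])

```text
clock: 7.6
position: [0.5139, -0.0062, 0.0607]
ee_rot: [-3.138, -0.129, 0.001]
force: [0.3, 0.5, -0.2]
width: 0.518
gripper_force: 12.0
```

```bash
cat > chk.py <<'E'
import sys
from fit import *
from cell import arm
def chk(name,v,zb,tag=None):
    P=[arm.get_image(n) for n in("top","side")]
    for ps in(P,P[:1],P[1:]): 
        w,e=fit(ps,name,v,zb,pad=5); print(name,w.round(1),round(e,1))
    for n,p in zip(("top","side"),P):
        if tag: cv2.imwrite(f"pics/{n}{tag}.png",p["frame"][:,:,::-1])
    return w
E
python3 - <<'E'
from go import *; import cv2
t=at(PL[0],4.6,-81+28+3)
go((*t,40,4.6),(*t,12,4.6))
p=arm.get_image("side"); f=p["frame"][130:290,160:340,::-1]
cv2.imwrite("pics/h1.png",cv2.resize(f,None,fx=4,fy=3.5,interpolation=cv2.INTER_CUBIC))
E
```

```text
t 7.6 pos [513.9  -6.2  60.7] yaw 4.7 F [ 0.3  0.5 -0.2] w 47.5 g 12.0
turn [-0.001  0.     0.002] shift cm [0.06 0.15 2.07]
turn [0. 0. 0.] shift cm [0.  0.  2.8]
```

View pics/h1.png

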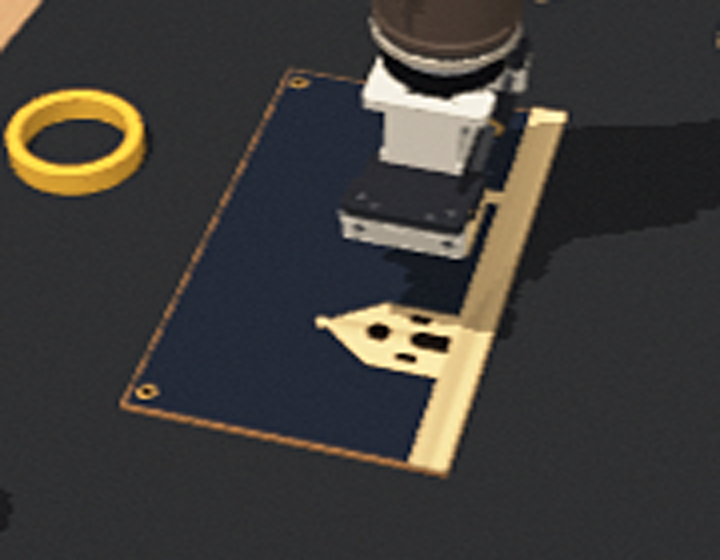

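Request:
carry_out(claw=[4, 4, 4, 4, 4], delta_pos=[[0, 0.15, 1.5], [0, 0, 1.5], [0, 0, 1.2], [0, 0, 0.6], [0, 0, 0]], angular=[[0, 0, 0], [0, 0, 0], [0, 0, 0], [0, 0, 0], [0, 0, 0]])

```text
clock: 8.15
position: [0.514, -0.0081, 0.0122]
ee_rot: [-3.139, -0.128, 0.002]
force: [0.4, 0.1, 0.5]
width: 0.52
gripper_force: 12.0
```

Request:
carry_out(claw=[4, 4, 4], delta_pos=[[-0.1, 0, 0.05], [-0.1, 0, 0], [0, 0, 0]], angular=[[0, 0, 0], [0, 0, 0], [0, 0, 0]])

```text
clock: 8.45
position: [0.5125, -0.0089, 0.0126]
ee_rot: [3.139, 0.127, 0.001]
force: [0.1, -0.5, 0.1]
width: 0.52
gripper_force: 12.0
```

Request:
carry_out(claw=[4, 4, 4], delta_pos=[[-0.1, 0, 0], [-0.05, 0, 0], [0, 0, 0]], angular=[[0, 0, 0], [0, 0, 0], [0, 0, 0]])

```text
clock: 8.75
position: [0.512, -0.0089, 0.0127]
ee_rot: [-3.139, -0.127, -0.003]
force: [3.7, -0.7, 0.2]
width: 0.521
gripper_force: 12.0
```

Request:
carry_out(claw=[4, 4, 4], delta_pos=[[-0.1, 0, 0], [0, 0, 0], [0, 0, 0]], angular=[[0, 0, 0], [0, 0, 0], [0, 0, 0]])

```text
clock: 9.05
position: [0.5119, -0.0089, 0.0128]
ee_rot: [-3.139, -0.126, -0.006]
force: [5.9, -1.3, -0.0]
width: 0.521
gripper_force: 12.0
```

Request:
carry_out(claw=[4, 4, 4, 6.5, 6.5, 6.5, 6.5], delta_pos=[[0.15, -0.1, 0.03], [0, 0, 0.05], [0, 0, 0], [0, 0, 0], [0, 0, 0], [0, 0, 0], [0, 0, 0]], angular=[[0, 0, 0], [0, 0, 0], [0, 0, 0], [0, 0, 0], [0, 0, 0], [0, 0, 0], [0, 0, 0]])

```text
clock: 9.75
position: [0.5107, -0.008, 0.0112]
ee_rot: [3.139, 0.127, -0.002]
force: [0.4, 0.6, -0.2]
width: 0.705
gripper_force: 0.0
```

Run:
```python
from go import *
s=arm.observe()["position"]*1e3
h=at((530.2,-346.3),-1,6.5)
go((s[0],s[1],80,-1),(*h,80,-1),(*h,4,-1))
```

```text
t 9.75 pos [510.7  -8.   11.2] yaw 4.6 F [ 0.4  0.6 -0.2] w 64.7 g 0.0
turn [0.    0.001 0.098] shift cm [ 0.    0.   -6.88]
turn [0. 0. 0.] shift cm [ 3.19 33.79  0.  ]
turn [0. 0. 0.] shift cm [0.  0.  7.6]
```

Request:
carry_out(claw=[6.5, 6.5, 6.5, 6.5, 6.5, 6.5, 6.5, 6.5, 6.5, 6.5, 6.5, 6.5, 6.5, 6.5, 6.5, 6.5, 6.5, 6.5, 6.5], delta_pos=[[0, 0, -1], [0, 0, -2], [0, 0, -2], [0, 0, -2], [0.2, 2.6, 0], [0.2, 2.6, 0], [0.2, 2.6, 0], [0.2, 2.6, 0], [0.3, 2.6, 0], [0.3, 2.6, 0], [0.3, 2.6, 0], [0.3, 2.6, 0], [0.3, 2.6, 0], [0.3, 2.6, 0], [0.3, 2.6, 0], [0.3, 2.6, 0], [0, 2.6, 0], [0, 0, 0], [0, 0, 0]], angular=[[0, 0, 0], [0, 0, 0], [0, 0, 0], [0, 0, 0.098], [0, 0, 0], [0, 0, 0], [0, 0, 0], [0, 0, 0], [0, 0, 0], [0, 0, 0], [0, 0, 0], [0, 0, 0], [0, 0, 0], [0, 0, 0], [0, 0, 0], [0, 0, 0], [0, 0, 0], [0, 0, 0], [0, 0, 0]])

```text
clock: 11.65
position: [0.5371, -0.3468, 0.0818]
ee_rot: [-3.141, 0.029, -0.0]
force: [0.5, 0.6, 0.0]
width: 0.704
gripper_force: 0.0
```

Run:
```python
from go import *
from chk import chk
h=at((530.2,-346.3),-1,6.5)
go((*h,80,-1),(*h,4,-1))
o=at(PL[0],4.6,-81)
chk('house',[o[0]/1e3,o[1]/1e3,4.6/57.3],.006)
print(o)
```

```text
t 11.65 pos [ 537.1 -346.8   81.8] yaw -1.1 F [0.5 0.6 0. ] w 64.6 g 0.0
turn [-0.     0.    -0.001] shift cm [-0.04 -0.03  0.18]
turn [0. 0. 0.] shift cm [0.  0.  7.6]
house [471.9 -10.2   3.6] 496.5
house [476.5 -11.    8.5] 271.0
house [470.8 -11.    5.4] 225.1
(np.float64(483.660910845044), np.float64(-10.096112870637572))
```

```bash
cat > chk.py <<'E'
from fit import *
import fit as F
from cell import arm
PV=[.5644,-.0036,4.6/57.3]
def chk(name,v,zb,shots=("top","side")):
    P=[arm.get_image(n) for n in shots]; r0=render
    def rb(p,n,w,z,b): return np.maximum(r0(p,n,w,z,b),r0(p,'plaque',PV,0.,b)) if b[2]-b[0]<512 else r0(p,n,w,z,b)
    F.render=rb
    for ps in([P,P[:1],P[1:]] if len(P)>1 else [P]):
        w,e=fit(ps,name,v,zb,pad=5); a=w[2]/57.3-PV[2]; d=w[:2]-np.array(PV[:2])*1e3; c,s=np.cos(PV[2]),np.sin(PV[2])
        print(name,w.round(1),round(e,1),"in plaque",round(c*d[0]+s*d[1],1),round(-s*d[0]+c*d[1],1),round(a*57.3,1))
    F.render=r0; return P
E
python3 - <<'E'
from go import *
from chk import chk
import cv2
o=at(PL[0],4.6,-80)
P=chk('house',[o[0]/1e3,o[1]/1e3,4.6/57.3],.006)
cv2.imwrite("pics/h2.png",cv2.resize(P[1]["frame"][140:270,170:330,::-1],None,fx=4,fy=4,interpolation=cv2.INTER_CUBIC))
E
```

```text
house [484.3  -9.8   5.6] 108.1 in plaque -80.4 0.3 1.0
house [484.9  -9.1   5.3] 67.0 in plaque -79.7 0.9 0.7
house [483.8 -10.3   6. ] 38.7 in plaque -80.8 -0.2 1.4
```

View pics/h2.png

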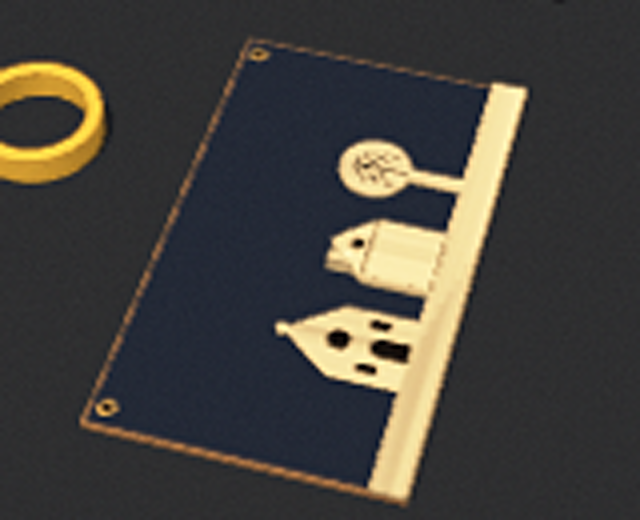

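Request:
carry_out(claw=[6.5, 6.5, 6.5, 6.5, 6.5, 6.5, 6.5], delta_pos=[[0, 0, 2], [0, 0, 2], [0, 0, 2], [0, 0, 1], [0, 0, 0.6], [0, 0, 0.1], [0, 0, 0]], angular=[[0, 0, 0], [0, 0, 0], [0, 0, 0], [0, 0, 0], [0, 0, 0], [0, 0, 0], [0, 0, 0]])

```text
clock: 12.55
position: [0.538, -0.3465, 0.0051]
ee_rot: [3.141, -0.027, 0.001]
force: [-0.2, -1.6, 0.7]
width: 0.711
gripper_force: 0.0
```

Request:
carry_out(claw=[2, 2, 2, 2, 2, 2, 2, 2, 2], delta_pos=[[0, 0, 0], [0, 0, 0], [0, 0, 0], [0, 0, 0], [0, 0, 0], [0, 0, 0], [0, 0, 0], [0, 0, 0], [0, 0, 0]], angular=[[0, 0, 0], [0, 0, 0], [0, 0, 0], [0, 0, 0], [0, 0, 0], [0, 0, 0], [0, 0, 0], [0, 0, 0], [0, 0, 0]], force=10)

```text
clock: 13.45
position: [0.5376, -0.3465, 0.0046]
ee_rot: [3.141, -0.027, 0.0]
force: [-0.8, 0.7, 2.8]
width: 0.356
gripper_force: 10.0
```

Request:
carry_out(claw=[2, 2, 2, 2, 2, 2, 2], delta_pos=[[0, 0, -1], [0, 0, -2], [0, 0, -2], [0, 0, -2], [0, 0, -1], [0, 0, 0], [0, 0, 0]], angular=[[0, 0, 0], [0, 0, 0], [0, 0, 0], [0, 0, -0.049], [0, 0, -0.049], [0, 0, 0], [0, 0, 0]])

```text
clock: 14.15
position: [0.5373, -0.3464, 0.0844]
ee_rot: [3.139, 0.124, 0.0]
force: [-0.2, -0.5, -0.6]
width: 0.362
gripper_force: 10.0
```

Run:
```python
from go import *
import cv2
from fit import proj
import numpy as np
t=at((484,-9.8),4.8,23+6.5)
go((*t,80,4.6),(*t,24,4.6))
q=arm.observe()["position"]; o=[]
for n in("top","side"):
    p=arm.get_image(n); u,v=proj(p,q[None])[0].astype(int)
    o.append(cv2.resize(p["frame"][v-30:v+30,u-30:u+30,::-1],(400,400),interpolation=cv2.INTER_CUBIC))
cv2.imwrite("pics/he.png",np.hstack(o))
```

```text
t 14.15 pos [ 537.3 -346.4   84.4] yaw 4.5 F [-0.2 -0.5 -0.6] w 33.3 g 10.0
turn [ 0.    -0.    -0.001] shift cm [  0.34 -33.99   0.44]
turn [0. 0. 0.] shift cm [0.  0.  5.6]
```

View pics/he.png

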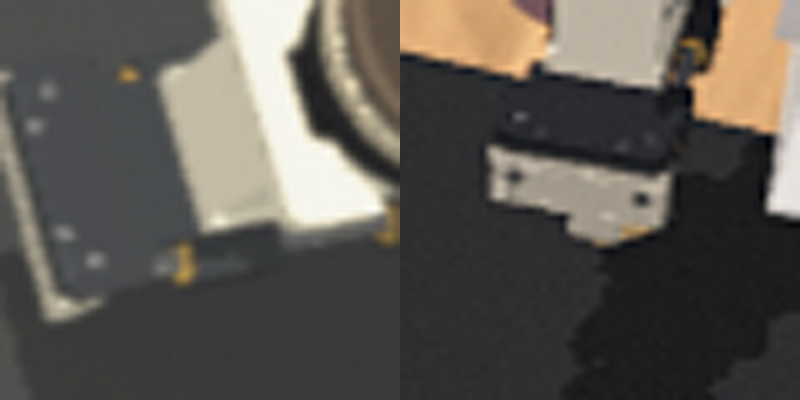

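Request:
carry_out(claw=[2, 2, 2, 2, 2, 2, 2, 2, 2, 2, 2, 2, 2, 2, 2, 2, 2], delta_pos=[[0.03, -1.5, 0], [0.03, -2.5, 0], [0.03, -2.5, 0], [0.03, -2.5, 0], [0.03, -2.5, 0], [0.03, -2.5, 0], [0.03, -2.5, 0], [0.03, -2.5, 0], [0.03, -2.5, 0], [0.03, -2.5, 0], [0.03, -2.5, 0], [0, -2.5, 0], [0, -2.5, 0.4], [0, -1.5, 2], [0, -1, 2], [0, 0, 0], [0, 0, 0]], angular=[[0, 0, 0], [0, 0, 0], [0, 0, 0], [0, 0, 0], [0, 0, 0], [0, 0, 0], [0, 0, 0], [0, 0, 0], [0, 0, 0], [0, 0, 0], [0, 0, 0], [0, 0, 0], [0, 0, 0], [0, 0, 0], [0, 0, 0], [0, 0, 0], [0, 0, 0]])

```text
clock: 15.95
position: [0.5126, -0.0069, 0.0403]
ee_rot: [3.139, 0.128, -0.002]
force: [-0.2, -0.2, -0.1]
width: 0.359
gripper_force: 10.0
```

Run:
```python
from go import *
t=at((484,-9.8),4.8,23+6.5)
go((*t,23,4.6))
```

```text
t 15.95 pos [512.6  -6.9  40.3] yaw 4.7 F [-0.2 -0.2 -0.1] w 32.9 g 10.0
turn [-0.     0.002  0.001] shift cm [0.08 0.05 1.73]
```

Request:
carry_out(claw=[2, 2, 2, 2, 2, 2], delta_pos=[[0.08, 0.05, 0.8], [0, 0, 0.6], [0, 0, 0.2], [0, 0, 0.1], [0, 0, 0], [0, 0, 0]], angular=[[0, 0, 0], [0, 0, 0], [0, 0, 0], [0, 0, 0], [0, 0, 0], [0, 0, 0]])

```text
clock: 16.55
position: [0.5143, -0.0078, 0.0236]
ee_rot: [3.139, 0.126, 0.0]
force: [0.0, -0.0, 0.2]
width: 0.364
gripper_force: 10.0
```

Release, lift and head toward the tower.

Request:
carry_out(claw=[2, 2, 5.5, 5.5, 5.5, 5.5, 5.5, 5.5, 5.5, 5.5], delta_pos=[[0, 0, 0.07], [0, 0, 0], [0, 0, 0], [0, 0, 0], [0, 0, 0], [0, 0, -1], [0, 0, -2], [0, 0, -2], [0, 0, -2], [0, 0, 0]], angular=[[0, 0, 0], [0, 0, 0], [0, 0, 0], [0, 0, 0], [0, 0, 0], [0, 0, 0], [0, 0, 0], [0, 0, 0], [0, 0, 0], [0, 0, 0]])

```text
clock: 17.55
position: [0.516, -0.0075, 0.0957]
ee_rot: [3.139, 0.127, 0.007]
force: [-0.4, 0.9, 0.2]
width: 0.597
gripper_force: 0.0
```

Run:
```python
from go import *
h=at((534.3,337.3),-2.8,42)
s=arm.observe()["position"]*1e3
print(h);go((s[0],s[1],s[2],-2.8),(*h,95,-2.8),(*h,5.5,-2.8))
from fit import *
p=arm.get_image("top"); print([ (d["conf"],unproj(p,np.array(d["centre"])*[512,384],.09).round(3)) for d in arm.look_for("glue_bottle",p)[:1]])
```

```text
(np.float64(576.2498577683402), np.float64(335.2483096685842))
t 17.55 pos [516.   -7.5  95.7] yaw 4.6 F [-0.4  0.9  0.2] w 54.8 g 0.0
turn [-0.    -0.005  0.13 ] shift cm [0. 0. 0.]
turn [0. 0. 0.] shift cm [  4.34 -34.52   0.07]
turn [0. 0. 0.] shift cm [0.   0.   8.95]
[(0.73, array([0.713, 0.316, 0.09 ]))]
```

Request:
carry_out(claw=[5.5, 5.5, 5.5, 5.5, 5.5, 5.5, 5.5, 5.5, 5.5, 5.5, 5.5, 5.5, 5.5, 5.5, 5.5, 5.5, 5.5], delta_pos=[[0, 0, 0], [0.3, -2.6, 0], [0.3, -2.6, 0], [0.3, -2.6, 0], [0.3, -2.6, 0], [0.3, -2.6, 0], [0.3, -2.6, 0], [0.3, -2.6, 0], [0.3, -2.6, 0], [0.3, -2.6, 0], [0.3, -2.6, 0], [0.3, -2.6, 0], [0.3, -2.6, 0], [0.3, -2.6, 0], [0, -0.7, 0], [0, 0, 0], [0, 0, 0]], angular=[[0, 0.0, 0.13], [0, 0, 0], [0, 0, 0], [0, 0, 0], [0, 0, 0], [0, 0, 0], [0, 0, 0], [0, 0, 0], [0, 0, 0], [0, 0, 0], [0, 0, 0], [0, 0, 0], [0, 0, 0], [0, 0, 0], [0, 0, 0], [0, 0, 0], [0, 0, 0]])

```text
clock: 19.35
position: [0.5699, 0.3332, 0.092]
ee_rot: [3.139, -0.078, -0.001]
force: [1.1, 0.5, -0.7]
width: 0.598
gripper_force: 0.0
```

Run:
```python
from go import *
h=at((534.3,337.3),-2.8,40)
go((*h,95,-2.8),(*h,5.5,-2.8))
import cv2
p=arm.get_image("side"); f=p["frame"][170:250,200:320,::-1]
cv2.imwrite("pics/h3.png",cv2.resize(f,None,fx=5,fy=5,interpolation=cv2.INTER_CUBIC))
from chk import chk
a=at((484,-9.8),5,23); 
import fit; 
chk('heart',[a[0]/1e3,a[1]/1e3,.08],.018,("side",))
```

```text
t 19.35 pos [569.9 333.2  92. ] yaw -2.9 F [ 1.1  0.5 -0.7] w 54.9 g 0.0
turn [ 0.002  0.001 -0.001] shift cm [ 0.42 -0.23 -0.3 ]
turn [0. 0. 0.] shift cm [0.   0.   8.95]
heart [517.3  -3.5  16. ] 206.3 in plaque -46.9 3.9 11.4
```

View pics/h3.png

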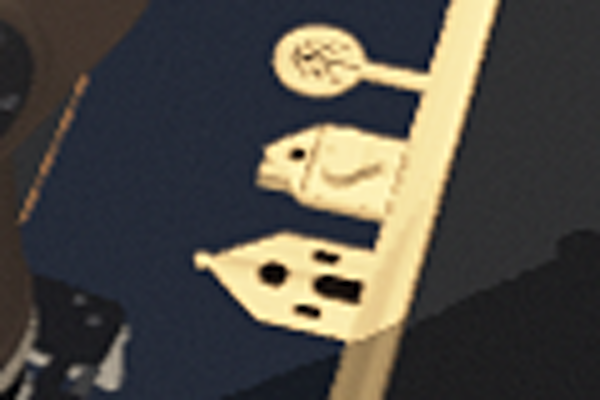

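Request:
carry_out(claw=[5.5, 5.5, 5.5, 5.5, 5.5, 5.5, 5.5, 5.5], delta_pos=[[0.4, -0.2, 0], [0, 0, 2], [0, 0, 2], [0, 0, 2], [0, 0, 1.5], [0, 0, 0.7], [0, 0, 0.45], [0, 0, 0]], angular=[[0, 0, 0], [0, 0, 0], [0, 0, 0], [0, 0, 0], [0, 0, 0], [0, 0, 0], [0, 0, 0], [0, 0, 0]])

```text
clock: 20.25
position: [0.5744, 0.3367, 0.0062]
ee_rot: [3.141, -0.078, -0.0]
force: [0.2, 0.1, 0.3]
width: 0.599
gripper_force: 0.0
```

Request:
carry_out(claw=[2, 2, 2, 2, 2, 2, 2, 2], delta_pos=[[0, 0, 0], [0, 0, 0], [0, 0, 0], [0, 0, 0], [0, 0, 0], [0, 0, 0], [0, 0, 0], [0, 0, 0]], angular=[[0, 0, 0], [0, 0, 0], [0, 0, 0], [0, 0, 0], [0, 0, 0], [0, 0, 0], [0, 0, 0], [0, 0, 0]], force=12)

```text
clock: 21.05
position: [0.5745, 0.3369, 0.0067]
ee_rot: [-3.14, 0.078, -0.001]
force: [-0.5, -1.1, 5.4]
width: 0.324
gripper_force: 12.0
```

Run:
```python
from go import *
s=arm.observe()["position"]*1e3
g=s[0]-534.3
t=at(PL[0],4.6,-81+g+4,76+28+15+6); print(g,t)
go((s[0],s[1],60,4.6),(*t,60,4.6),(*t,12.5,4.6))
```

```text
40.15306318671253 (np.float64(517.6468861075957), np.float64(118.04227510979182))
t 21.05 pos [574.5 336.9   6.7] yaw -2.8 F [-0.5 -1.1  5.4] w 29.8 g 12.0
turn [-0.    -0.001 -0.13 ] shift cm [ 0.    0.   -5.33]
turn [0. 0. 0.] shift cm [-7.42 21.36  0.  ]
turn [0. 0. 0.] shift cm [0.   0.   4.75]
```

Request:
carry_out(claw=[2, 2, 2, 2, 2, 2, 2, 2, 2, 2, 2, 2, 2, 2, 2], delta_pos=[[0, 0, -1.3], [0, 0, -2], [0, 0, -2], [-0.8, 2.4, 0], [-0.8, 2.4, 0], [-0.8, 2.4, 0], [-0.8, 2.4, 0], [-0.8, 2.4, 0], [-0.8, 2.4, 0], [-0.8, 2.4, 0], [-0.8, 2.4, 0], [-0.8, 1.8, 0], [-0.2, 0.4, 0], [0, 0, 0], [0, 0, 0]], angular=[[0, 0, 0], [0, 0, -0.065], [0, 0, -0.065], [0, 0, 0], [0, 0, 0], [0, 0, 0], [0, 0, 0], [0, 0, 0], [0, 0, 0], [0, 0, 0], [0, 0, 0], [0, 0, 0], [0, 0, 0], [0, 0, 0], [0, 0, 0]])

```text
clock: 22.55
position: [0.5182, 0.1188, 0.0596]
ee_rot: [-3.138, -0.128, -0.001]
force: [-0.0, -0.1, -0.9]
width: 0.322
gripper_force: 12.0
```

Run:
```python
from go import *
t=at(PL[0],4.6,-81+40.2+4,125)
go((*t,13.7,4.6))
```

```text
t 22.55 pos [518.2 118.8  59.6] yaw 4.7 F [-0.  -0.1 -0.9] w 29.6 g 12.0
turn [-0.001 -0.001  0.001] shift cm [-0.06  0.07  4.59]
```

Request:
carry_out(claw=[2, 2, 2, 2, 2, 2], delta_pos=[[0, 0.07, 1.5], [0, 0, 1.5], [0, 0, 1], [0, 0, 0.6], [0, 0, 0], [0, 0, 0]], angular=[[0, 0, 0], [0, 0, 0], [0, 0, 0], [0, 0, 0], [0, 0, 0], [0, 0, 0]])

```text
clock: 23.15
position: [0.518, 0.1172, 0.0134]
ee_rot: [-3.139, -0.127, -0.0]
force: [0.8, -0.3, 0.4]
width: 0.322
gripper_force: 12.0
```

Request:
carry_out(claw=[2, 2, 2, 2, 2], delta_pos=[[-0.1, 0, 0], [-0.1, 0, 0], [-0.1, 0, 0], [0, 0, 0], [0, 0, 0]], angular=[[0, 0, 0], [0, 0, 0], [0, 0, 0], [0, 0, 0], [0, 0, 0]])

```text
clock: 23.65
position: [0.5148, 0.1165, 0.0133]
ee_rot: [3.139, 0.127, 0.0]
force: [1.2, 0.6, -0.4]
width: 0.321
gripper_force: 12.0
```

Request:
carry_out(claw=[2, 2, 2], delta_pos=[[-0.1, 0, 0], [0, 0, 0], [0, 0, 0]], angular=[[0, 0, 0], [0, 0, 0], [0, 0, 0]])

```text
clock: 23.95
position: [0.5141, 0.1165, 0.0133]
ee_rot: [-3.139, -0.127, -0.001]
force: [0.8, -1.0, -0.6]
width: 0.323
gripper_force: 12.0
```

Request:
carry_out(claw=[2, 2, 2], delta_pos=[[-0.1, 0, 0], [0, 0, 0], [0, 0, 0]], angular=[[0, 0, 0], [0, 0, 0], [0, 0, 0]])

```text
clock: 24.25
position: [0.514, 0.1166, 0.0136]
ee_rot: [-3.139, -0.126, -0.003]
force: [5.7, 0.1, -0.7]
width: 0.322
gripper_force: 12.0
```

Request:
carry_out(claw=[2, 2, 2], delta_pos=[[-0.1, 0, 0], [0, 0, 0], [0, 0, 0]], angular=[[0, 0, 0], [0, 0, 0], [0, 0, 0]])

```text
clock: 24.55
position: [0.5139, 0.1165, 0.0138]
ee_rot: [-3.138, -0.126, -0.006]
force: [8.1, -0.3, -0.0]
width: 0.326
gripper_force: 12.0
```

Request:
carry_out(claw=[2, 2, 2, 4.5, 4.5, 4.5, 4.5, 4.5, 4.5, 4.5, 4.5], delta_pos=[[0.2, 0, 0.03], [0, 0, 0.07], [0, 0, 0], [0, 0, 0], [0, 0, 0], [0, 0, 0], [0, 0, -1], [0, 0, -2], [0, 0, -2], [0, 0, -2], [0, 0, 0]], angular=[[0, 0, 0], [0, 0, 0], [0, 0, 0], [0, 0, 0], [0, 0, 0], [0, 0, 0], [0, 0, 0], [0, 0, 0], [0, 0, 0], [0, 0, 0], [0, 0, 0]])

```text
clock: 25.65
position: [0.5152, 0.1171, 0.0852]
ee_rot: [-3.138, -0.127, -0.007]
force: [0.4, -0.4, 0.1]
width: 0.487
gripper_force: 0.0
```

Run:
```python
from go import *
go((440,-100,150,4.6),(369.8,-331.1,80,4.6),(369.8,-331.1,5,4.6))
```

```text
t 25.65 pos [515.2 117.1  85.2] yaw 4.6 F [ 0.4 -0.4  0.1] w 44.7 g 0.0
turn [-0.001 -0.004  0.   ] shift cm [-9.24 21.04 -6.48]
turn [0. 0. 0.] shift cm [-8.85 22.47  7.  ]
turn [0. 0. 0.] shift cm [0.  0.  7.5]
```

Run:
```python
from go import *
from fit import *
t=pickle.load(open("top0.pkl","rb"))
for z in(0,.1): print([unproj(t,u,z).round(3)[:2] for u in((455,208),(490,328),(473,196))])
print(arm.observe()["joints"].round(2))
```

```text
[array([ 0.486, -0.486]), array([ 0.201, -0.502]), array([ 0.51 , -0.538])]
[array([ 0.474, -0.432]), array([ 0.219, -0.446]), array([ 0.496, -0.478])]
[-0.02  0.48 -0.4   1.94  0.27  0.76 -2.07]
```

Request:
carry_out(claw=[6.5, 6.5, 6.5, 6.5, 6.5, 6.5, 6.5, 6.5, 6.5, 6.5, 6.5], delta_pos=[[-0.9, 2.1, -0.7], [-0.9, 2.1, -0.7], [-0.9, 2.1, -0.7], [-0.9, 2.1, -0.7], [-0.9, 2.1, -0.7], [-0.9, 2.1, -0.6], [-0.9, 2.1, -0.6], [-0.9, 2.1, -0.6], [-0.9, 2.1, -0.6], [-0.9, 2.1, -0.6], [0, 0, 0]], angular=[[0, -0.004, 0], [0, 0, 0], [0, 0, 0], [0, 0, 0], [0, 0, 0], [0, 0, 0], [0, 0, 0], [0, 0, 0], [0, 0, 0], [0, 0, 0], [0, 0, 0]])

```text
clock: 26.75
position: [0.44, -0.1031, 0.1478]
ee_rot: [3.138, 0.12, -0.007]
force: [-0.4, -1.3, -0.6]
width: 0.707
gripper_force: 0.0
```

Run:
```python
from go import *
print(arm.observe()["joints"].round(2))
go((380,-250,150,-85.4),(369.8,-331.1,80,-85.4),(369.8,-331.1,5,-85.4))
go((380,-250,150,94.6),(369.8,-331.1,80,94.6))
import cv2
from chk import chk
t=at(PL[0],4.6,-80.5,125)
chk('tower',[t[0]/1e3,t[1]/1e3,.08],.006)
p=arm.get_image("top");
cv2.imwrite("pics/h4.png",cv2.resize(p["frame"][140:260,170:350,::-1],None,fx=4.4,fy=4.4,interpolation=cv2.INTER_CUBIC))
```

```text
[ 0.45  0.29 -0.41  2.05  0.15  0.84 -1.54]
t 26.75 pos [ 440.  -103.1  147.8] yaw 4.4 F [-0.4 -1.3 -0.6] w 64.9 g 0.0
turn [0.005 0.003 1.567] shift cm [14.16  7.16 -0.22]
turn [0. 0. 0.] shift cm [8.   1.67 7.  ]
turn [0. 0. 0.] shift cm [0.  0.  7.5]
t 26.75 pos [ 440.  -103.1  147.8] yaw 4.4 F [-0.4 -1.3 -0.6] w 64.9 g 0.0
turn [-0.003  0.005 -1.575] shift cm [-14.16  -7.16  -0.22]
turn [0. 0. 0.] shift cm [-8.   -1.67  7.  ]
tower [474.2 114.1   4.3] 260.1 in plaque -80.4 124.5 -0.3
tower [475.4 114.1   5.1] 112.1 in plaque -79.3 124.5 0.5
tower [473.3 113.7   4.6] 143.7 in plaque -81.4 124.2 0.0
```

View pics/h4.png

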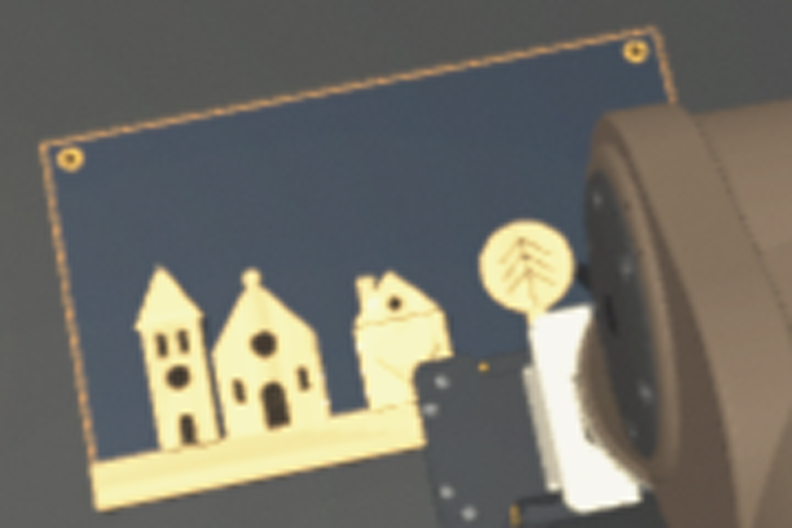

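Request:
carry_out(claw=[6.5, 6.5, 6.5, 6.5, 6.5, 6.5, 6.5, 6.5, 6.5, 6.5, 6.5, 6.5, 6.5], delta_pos=[[0, 0, 0], [0, 0, 0], [0, 0, 0], [0, 0, 0], [0, 0, 0], [0, 0, 0], [0, 0, 0], [0, 0, 0], [0, 0, 0], [0, 0, 0], [0, 0, 0], [0, 0, 0], [0, 0, 0]], angular=[[0, 0, 0.13], [0, 0, 0.13], [0, 0, 0.13], [0, 0, 0.13], [0, 0, 0.13], [0, 0, 0.13], [0, 0, 0.13], [0, 0, 0.13], [0, 0, 0.13], [0, 0, 0.13], [0, 0, 0.13], [0, 0, 0.137], [0, 0, 0]])

```text
clock: 28.2
position: [0.4398, -0.0992, 0.1444]
ee_rot: [2.434, -1.97, -0.016]
force: [0.5, 0.3, -0.3]
width: 0.709
gripper_force: 0.0
```

Request:
carry_out(claw=[6.5, 6.5, 6.5, 6.5, 6.5, 6.5, 6.5, 6.5, 6.5, 6.5, 6.5], delta_pos=[[2.2, 0.9, 0], [2.2, 0.9, 0], [2.2, 0.9, 0], [2.2, 0.9, 0.7], [2.2, 0.9, 1], [2.2, 0.9, 1], [2.2, 0.9, 1], [2.2, 0.9, 1], [2.2, 0.9, 1], [2.2, 0.7, 1], [0, 0, 0]], angular=[[0, 0, 0], [0, 0, 0], [0, 0, 0], [0, 0, 0], [0, 0, 0], [0, 0, 0], [0, 0, 0], [0, 0, 0], [0, 0, 0], [0, 0, 0], [0, 0, 0]])

```text
clock: 29.3
position: [0.397, -0.336, 0.0769]
ee_rot: [2.433, -1.974, -0.018]
force: [-0.7, 0.8, 0.0]
width: 0.706
gripper_force: 0.0
```

Run:
```python
from go import *
print(arm.observe()["joints"].round(2))
go((369.8,-331.1,80,-85.4),(369.8,-331.1,5,-85.4))
import cv2
from chk import chk
h=at((484,-9.8),5,23)
p=arm.get_image("top"); q=arm.get_image("side")
cv2.imwrite("pics/h5.png",np.hstack([cv2.resize(p["frame"][175:235,225:285,::-1],(400,400),interpolation=cv2.INTER_CUBIC),cv2.resize(q["frame"][180:230,240:290,::-1],(400,400),interpolation=cv2.INTER_CUBIC)]))
```

```text
[ 0.39  0.46  0.28  2.   -0.17  0.71 -2.16]
t 29.3 pos [ 397.  -336.    76.9] yaw -78.1 F [-0.7  0.8  0. ] w 64.9 g 0.0
turn [0.014 0.003 0.128] shift cm [-0.71  2.68 -0.31]
turn [0. 0. 0.] shift cm [0.  0.  7.5]
```

View pics/h5.png

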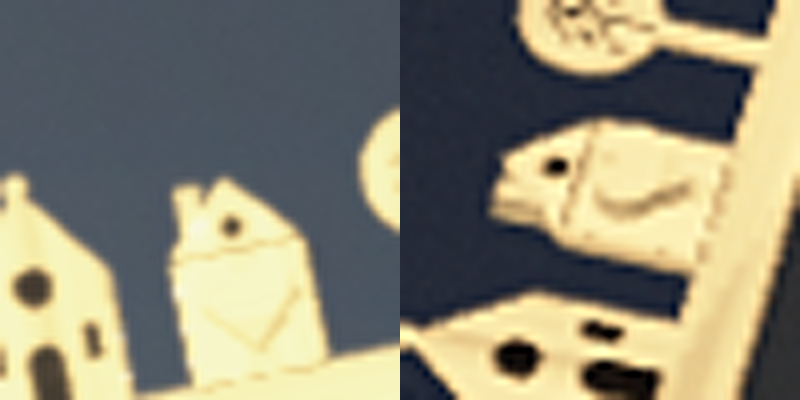

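Run:
```python
from go import *
go((369.8,-331.1,77,-78.1),(369.8,-331.1,5,-78.1))
```

```text
t 29.4 pos [ 398.  -333.4   77.7] yaw -78.0 F [-0.1  0.7  0.4] w 64.8 g 0.0
turn [0.013 0.005 0.002] shift cm [-0.8   2.71  0.07]
turn [0. 0. 0.] shift cm [0.  0.  7.2]
```

Request:
carry_out(claw=[6.5, 6.5, 6.5, 6.5, 6.5], delta_pos=[[-0.4, 1.3, 0], [-0.4, 1.4, 0], [0, 0, 1], [0, 0, 1], [0, 0, 0]], angular=[[0.013, 0.005, 0], [0, 0, 0], [0, 0, 0], [0, 0, 0], [0, 0, 0]])

```text
clock: 29.9
position: [0.3699, -0.331, 0.0572]
ee_rot: [2.441, -1.976, -0.0]
force: [0.4, -0.2, -0.5]
width: 0.71
gripper_force: 0.0
```

Run:
```python
from go import *
go((369.8,-331.1,5,-78.1))
print(arm.observe()["joints"].round(2))
```

```text
t 29.9 pos [ 369.9 -331.    57.2] yaw -78.0 F [ 0.4 -0.2 -0.5] w 65.2 g 0.0
turn [ 0.001 -0.001  0.002] shift cm [0.01 0.01 5.22]
[ 0.42  0.46  0.26  2.08 -0.19  0.63 -2.11]
```

Request:
carry_out(claw=[6.5, 6.5, 6.5, 6.5, 6.5], delta_pos=[[0, 0, 1.7], [0, 0, 1.7], [0, 0, 1.2], [0, 0, 0.6], [0, 0, 0]], angular=[[0, 0, 0], [0, 0, 0], [0, 0, 0], [0, 0, 0], [0, 0, 0]])

```text
clock: 30.4
position: [0.3697, -0.3318, 0.0058]
ee_rot: [2.439, -1.977, 0.001]
force: [0.6, 0.7, -0.6]
width: 0.704
gripper_force: 0.0
```

Request:
carry_out(claw=[3, 3, 3, 3, 3, 3, 3, 3], delta_pos=[[0, 0, 0], [0, 0, 0], [0, 0, 0], [0, 0, 0], [0, 0, 0], [0, 0, 0], [0, 0, 0], [0, 0, 0]], angular=[[0, 0, 0], [0, 0, 0], [0, 0, 0], [0, 0, 0], [0, 0, 0], [0, 0, 0], [0, 0, 0], [0, 0, 0]], force=12)

```text
clock: 31.2
position: [0.3702, -0.3324, 0.0069]
ee_rot: [2.439, -1.977, 0.004]
force: [-0.1, -0.2, 6.4]
width: 0.472
gripper_force: 12.0
```

Run:
```python
from go import *
s=arm.observe()["position"]*1e3
t=at(PL[0],4.6,-81+134,-76); print(t)
go((s[0],s[1],85,-78.1),(480,-250,85,-78.1),(*t,85,-78.1),(*t,s[2]+8,-78.1))
```

```text
(np.float64(623.3243988071742), np.float64(-75.10465177324525))
t 31.2 pos [ 370.2 -332.4    6.9] yaw -78.1 F [-0.1 -0.2  6.4] w 43.3 g 12.0
turn [-0.001 -0.003  0.001] shift cm [ 0.    0.   -7.81]
turn [0. 0. 0.] shift cm [ -5.8  -12.44   0.  ]
turn [0. 0. 0.] shift cm [-14.16 -17.63   0.  ]
turn [0. 0. 0.] shift cm [0.   0.   7.01]
```

Request:
carry_out(claw=[3, 3, 3, 3, 3, 3, 3, 3, 3, 3, 3, 3, 3, 3, 3, 3, 3, 3, 3, 3], delta_pos=[[0, 0, -1.5], [0, 0, -2], [0, 0, -2.2], [0, 0, -2.1], [-1, -2, 0], [-1, -2, 0], [-1, -2, 0], [-1, -2, 0], [-1, -2, 0], [-0.8, -2.4, 0], [0, 0, 0], [0, 0, 0], [0, 0, 0], [0, 0, 0], [0, 0, 0], [0, 0, 0], [0, 0, 0], [0, 0, 0], [0, 0, 0], [0, 0, 0]], angular=[[0, 0, 0], [0, 0, 0], [0, 0, 0], [0, 0, 0], [0, 0, 0], [0, 0, 0], [0, 0, 0], [0, 0, 0], [0, 0, 0], [0, 0, 0], [0, 0, -0.1], [0, 0, -0.1], [0, 0, -0.1], [0, 0, -0.1], [0, 0, -0.1], [0, 0, -0.1], [0, 0, -0.1], [0, 0, -0.1], [0, 0, -0.1], [0, 0, 0]])

```text
clock: 33.2
position: [0.4789, -0.2496, 0.0842]
ee_rot: [3.056, -0.717, 0.001]
force: [-1.0, -1.1, 0.6]
width: 0.471
gripper_force: 12.0
```

Run:
```python
from go import *
s=arm.observe()["position"]*1e3; print(arm.observe()["joints"].round(2))
t=at(PL[0],4.6,-81+134,-76)
go((*t,85,-26.5),(*t,15,-26.5))
```

```text
[ 0.36  0.46  0.03  1.94 -0.02  0.74 -1.63]
t 33.2 pos [ 478.9 -249.6   84.2] yaw -26.4 F [-1.  -1.1  0.6] w 43.2 g 12.0
turn [ 0.002 -0.001  0.002] shift cm [  5.14 -22.06  -0.08]
turn [0. 0. 0.] shift cm [0. 0. 7.]
```

Request:
carry_out(claw=[3, 3, 3, 3, 3, 3, 3, 3, 3, 3, 3, 3, 3], delta_pos=[[0.5, -2.2, 0], [0.5, -2.2, 0], [0.5, -2.2, 0], [0.5, -2.2, 0], [0.5, -2.2, 0], [0.5, -2.2, 0], [0.5, -2.2, 0], [0.5, -2.2, 0], [0.5, -2.2, 0], [0.6, -2.2, 0], [0, 0, 2], [0, 0, 2], [0, 0, 0]], angular=[[0, 0, 0], [0, 0, 0], [0, 0, 0], [0, 0, 0], [0, 0, 0], [0, 0, 0], [0, 0, 0], [0, 0, 0], [0, 0, 0], [0, 0, 0], [0, 0, 0], [0, 0, 0], [0, 0, 0]])

```text
clock: 34.5
position: [0.6209, -0.0752, 0.0414]
ee_rot: [3.054, -0.722, -0.006]
force: [0.2, -0.2, 0.2]
width: 0.469
gripper_force: 12.0
```

Run:
```python
from go import *
print(arm.observe()["joints"].round(2))
t=at(PL[0],4.6,-81+134,-76)
go((*t,14,-26.5))
```

```text
[ 0.02  0.63  0.03  1.75 -0.02  0.76 -1.98]
t 34.5 pos [620.9 -75.2  41.4] yaw -26.6 F [ 0.2 -0.2  0.2] w 43.1 g 12.0
turn [ 0.004  0.003 -0.002] shift cm [ 0.22 -0.12  2.74]
```

Request:
carry_out(claw=[3, 3, 3, 3, 3, 3], delta_pos=[[0.2, -0.1, 1], [0, 0, 1], [0, 0, 0.5], [0, 0, 0.2], [0, 0, 0], [0, 0, 0]], angular=[[0.004, 0.003, 0], [0, 0, 0], [0, 0, 0], [0, 0, 0], [0, 0, 0], [0, 0, 0]])

```text
clock: 35.1
position: [0.6256, -0.0755, 0.0174]
ee_rot: [-3.057, 0.72, -0.008]
force: [0.8, 0.2, -0.1]
width: 0.467
gripper_force: 12.0
```

Request:
carry_out(claw=[3, 3, 3, 3, 3], delta_pos=[[0, 0, 0.2], [0, 0, 0.1], [0, 0, 0.05], [0, 0, 0], [0, 0, 0]], angular=[[0, 0, 0], [0, 0, 0], [0, 0, 0], [0, 0, 0], [0, 0, 0]])

```text
clock: 35.6
position: [0.6253, -0.0756, 0.0135]
ee_rot: [-3.057, 0.72, -0.008]
force: [-0.1, -1.1, 0.1]
width: 0.47
gripper_force: 12.0
```

Request:
carry_out(claw=[3, 3, 5.8, 5.8, 5.8, 5.8, 5.8, 5.8, 5.8, 5.8, 5.8, 5.8], delta_pos=[[0, 0, 0.06], [0, 0, 0], [0, 0, 0], [0, 0, 0], [0, 0, 0], [0, 0, -1], [0, 0, -2], [0, 0, -2], [0, 0, -2.5], [0, 0, -2.5], [0, 0, -2.5], [0, 0, 0]], angular=[[0, 0, 0], [0, 0, 0], [0, 0, 0], [0, 0, 0], [0, 0, 0], [0, 0, 0], [0, 0, 0], [0, 0, 0], [0, 0, 0], [0, 0, 0], [0, 0, 0], [0, 0, 0]])

```text
clock: 36.8
position: [0.6271, -0.0757, 0.1424]
ee_rot: [-3.056, 0.719, -0.018]
force: [0.6, -0.5, 0.5]
width: 0.633
gripper_force: 0.0
```

Run:
```python
from go import *
go((440,-250,140,-26.5))
```

```text
t 36.8 pos [627.1 -75.7 142.4] yaw -26.5 F [ 0.6 -0.5  0.5] w 58.1 g 0.0
turn [-0.005 -0.011  0.   ] shift cm [-8.96 23.94  0.24]
```

Request:
carry_out(claw=[5.8, 5.8, 5.8, 5.8, 5.8, 5.8, 5.8, 5.8, 5.8, 5.8, 5.8], delta_pos=[[-0.9, 2.4, 0], [-0.9, 2.4, 0], [-0.9, 2.4, 0], [-0.9, 2.4, 0], [-0.9, 2.4, 0], [-0.9, 2.4, 0], [-0.9, 2.4, 0], [-0.9, 2.4, 0], [-0.9, 2.4, 0], [-0.9, 2.4, 0], [0, 0, 0]], angular=[[0, 0, 0], [0, 0, 0], [0, 0, 0], [0, 0, 0], [0, 0, 0], [0, 0, 0], [0, 0, 0], [0, 0, 0], [0, 0, 0], [0, 0, 0], [0, 0, 0]])

```text
clock: 37.9
position: [0.434, -0.2529, 0.137]
ee_rot: [3.056, -0.727, 0.005]
force: [0.3, -0.1, -0.3]
width: 0.635
gripper_force: 0.0
```

Run:
```python
from go import *
import cv2
from chk import chk
f=lambda x,y:[*(np.array(at(PL[0],4.6,x,y))/1e3),.08]
chk('moon',f(54,-76),.006); chk('tower',f(-81,125),.006); P=chk('house',f(-81,0),.006)
cv2.imwrite("pics/h6.png",cv2.resize(P[0]["frame"][135:260,165:350,::-1],None,fx=4.3,fy=4.3,interpolation=cv2.INTER_CUBIC))
cv2.imwrite("pics/h7.png",P[1]["frame"][:,:,::-1])
```

```text
moon [624.8 -74.7   6.8] 50.4 in plaque 54.5 -75.7 2.2
moon [624.9 -74.6   8.1] 24.2 in plaque 54.6 -75.7 3.5
moon [624.3 -75.    4.8] 24.9 in plaque 54.0 -75.9 0.2
tower [474.2 114.    4.4] 260.7 in plaque -80.5 124.5 -0.2
tower [475.3 114.1   4.7] 113.3 in plaque -79.4 124.5 0.1
tower [473.8 113.9   4.4] 142.7 in plaque -80.9 124.4 -0.2
house [484.1  -9.8   5.5] 111.9 in plaque -80.6 0.3 0.9
house [484.9  -9.8   5.4] 66.5 in plaque -79.8 0.2 0.8
house [483.9  -9.8   5.4] 43.1 in plaque -80.8 0.2 0.8
```

View pics/h6.png

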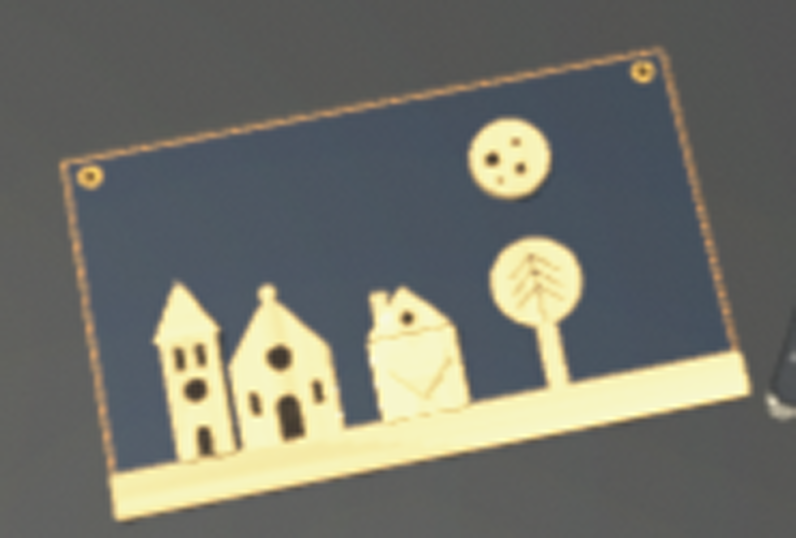

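View pics/h7.png

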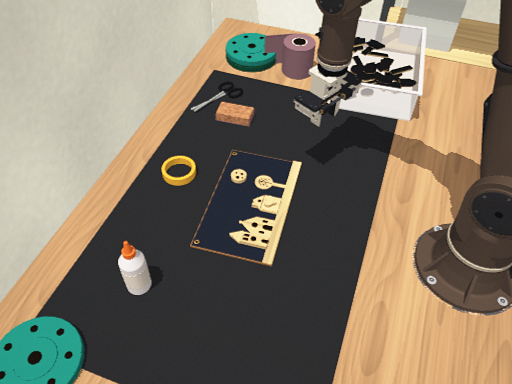

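Run:
```python
from go import *
from fit import *
for n in("top","side"):
    p=arm.get_image(n)
    for l,z in(("heart",.018),("house",.006)):
        for d in arm.place_of(l,p)[:1]:
            w=unproj(p,np.array(d["centre"])*[512,384],z)*1e3; e=w[:2]-PL[0]; a=np.radians(4.6)
            print(n,l,round(d["conf"],2),"plaque",(e@[np.cos(a),np.sin(a)]).round(1),(e@[-np.sin(a),np.cos(a)]).round(1))
```

```text
top heart 0.68 plaque -65.7 4.7
top house 0.73 plaque -86.9 -3.2
side heart 0.6 plaque -84.9 4.0
side house 0.73 plaque -73.6 -3.7
```

Run:
```python
from go import *
from fit import *
o=[]
for n,(r,c) in(("top",(217,262)),("side",(205,266))):
    p=arm.get_image(n); h=18; k=11
    im=cv2.resize(p["frame"][r-h:r+h,c-h:c+h,::-1],None,fx=k,fy=k,interpolation=cv2.INTER_CUBIC)
    im=cv2.convertScaleAbs(im,alpha=1.6,beta=-160)
    for z,col in((.018,(0,0,255)),(.028,(0,200,0))):
        for q in heart:
            xy=np.array([at(at(PL[0],4.6,-57.6,0.2),5.2,*v) for v in q])/1e3
            uv=(proj(p,np.c_[xy,np.full(len(xy),z)])-[c-h,r-h]+.5)*k
            cv2.polylines(im,[uv.astype(int)],True,col,1)
    o.append(im)
cv2.imwrite("pics/h8.png",np.hstack(o))
```

```text
(no output)
```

View pics/h8.png

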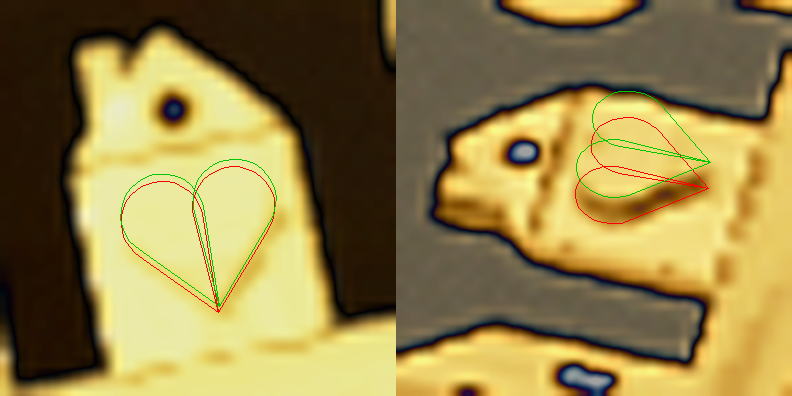

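```bash
python3 -c "
from cell import arm
print(arm.sign_off())"
```

```text
the job is handed in; nothing more can be done
None
```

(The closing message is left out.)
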